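Stretch the brake spring to its test mark

TASK

On the bench stand two spring testers, each with a brake return spring inside. On the one with the red pull handle, draw the handle straight out until its pointer is level with that tester's green clip, hold it there for two seconds without pulling it well past the clip, then guide the handle gently back until it is fully home (do not let it snap) and let go. Leave the blue-handled tester alone.

Things in the scene. Friction and masses are not known exactly. Their poses are not given: they have to be found in the camera images.
- red_grip (a point): Centre in plan, 70 mm above bench, of the red pull handle: upright plate 16 mm thick along x, 50 mm wide along y, from 18 to 90 mm above the bench. x points to the tester's housing: pull along -x, level, roughly towards the robot; z up. A small red pointer on its +y side has the same x. Spring pull 4 N at home, 1.2 N more per 10 mm (14 N at 85 mm); let go when out, it snaps back.
- red_tester: The fixed spring tester that carries the red handle; axes as the handle's. Origin at bench level below the handle-side face of its dark housing (50 mm high, 74 mm wide, 110 mm along +x), 80 mm in +x from the home handle. A rod (top at 33 mm) joins them. Base plate 10 mm high, 136 mm wide, x -225 to 115 mm; white ruler strip 16 mm high along its +y side.
- red_clip: Green clip on the red tester's ruler, 10 mm along x, 18 mm along y, 16 to 46 mm above the bench; origin at the middle of its underside, axes as the tester's. The handle is on the mark when its grip point has the clip's x (in these axes). It lies 45 to 85 mm along -x from the home handle, 58 mm to +y of its line; handle and pointer pass beside it.
- red_slide (a joint): How far the red handle is drawn out, in m: 0 fully home, stop at 0.120.
- blue_slide (a joint): How far the blue handle of the other tester (of the same form, with a green clip of its own) is drawn out, in m: 0 home. To be left alone.

How it is judged:
By the outcome, as a careful person would: the job done as asked, in the order asked, and still so for the second after the job is handed in, with the robot touching nothing.
It also fails if it takes over 35 s, if anything falls off the work surface, if the arm or the gripper's body presses on something with over 40 N, if the wrist force passes 120 N, or if a joint passes its speed limit or range.

ROBOT

A 6-joint arm with a two-finger parallel gripper is mounted at the origin on the work surface. World frame = base frame: x ahead of the robot, y to its left, z up, the work surface at z = 0. Lengths are in m, angles in degrees, forces in N, time in s.
With the tool pointing down it reaches from about 0.3 to 0.875 m from the base axis. Payload 6.4 kg.
Tool frame: the origin (TCP) lies between the finger pads; the fingertips stand 17 mm ahead of it and the grasp point (between the pads) lies 2 mm behind it; z points along the fingers, y is the line along which they close (so a half turn about z gives the same grasp; the last joint's range is limited). The gripper opens to 85 mm and grips with 20 to 120 N. Pads are 22 mm wide; open, the fingers measure 114 mm over their backs; the gripper's body (76 mm by 85 mm) begins 54 mm behind the grasp point. The pads swing forward as they close: fully open they stand 13 mm farther back than shut.
Start: joints at [57.049, 10.359, 92.074, -0, 77.567, -11.82], TCP at [0.207, 0.536, 0.225] pointing down, gripper open.
Joint ranges: [-171.53, 171.53], [-51.25, 118.39], [17.06, 147.69], [-65.23, 245.23], [0, 150.52], [-178.68, 178.68]. Speed limits (degrees/s): [147.25, 147.25, 172.46, 180, 180, 180].

INTERFACE

Orientations are given as [roll, pitch, yaw] about the fixed x, y, z axes, in that order (R = Rz(yaw) Ry(pitch) Rx(roll)).
In Python, from station import manip gives the robot as it stands. The module is installed in compiled form; this text tells all that it offers.
- The arm moves only by the shell command python3 -m crank 'ROWS' [FORCE]. ROWS is text: rows parted by semicolons, each of 5 numbers parted by spaces: the shift along the tool's x, y, z in cm, then the turn about the tool's z in degrees, then the gripper's target within -1 to 1 (fully open at 1, half-way at 0, shut at -1). A call has 1 to 20 rows; each row shifts and turns the commanded pose from where the row before left it, along the tool's axes as they then stand; what a row does not reach is not made up. A row lasts 1/12 s, in which the tool goes at most 41.7 mm and 7.16 degrees, less where a joint would pass 70% of its speed; a pose out of reach is approached as far as the arm can. A call with a gripper value outside its range is refused whole. The fingers move at their own pace and stop on an object; FORCE is the grip in N (left out, the last holds). Time passes only in rows, so rows that do not move let the fingers close. It gives the time, the measured TCP pose, the force, the opening and the grip force at its end, in the units of the state.
- manip.state(): the state, without advancing time (a new reading comes with each control period).
- manip.read_camera(name): name is "scene" or "top" or "wrist"; returns a dict with "pixels" (480x640x3 uint8, red, green, blue), "mtx" (3x3 intrinsics, pixels), "extrinsics" (4x4, takes a point from world to camera coordinates). Camera axes: x right, y up, looking along -z (the intrinsics and any distortion apply to the point x, -y, -z); pixel columns grow to the right and rows downward; lengths in m; the calibration is good to about 2 mm. The wrist camera is an equidistant fisheye: a pixel r from the principal point sees the ray r / f radians off the axis. A picture is of the moment at which its call begins. There is no depth.
- manip.close_job(): hands the job in; it is judged then, once.
Trained networks look in a picture, given as the dict that the camera call returned (one of the last four; its "shot" number tells which), for a name from the list of things; names that differ only in an ending like _2 or _b are one class to them, and where a whole thing is asked for, a point or a joint stands for the part that bears it (a point fixed in the world has none). Each returns a list of dicts, best first, with "confidence" (0 to 1); they miss things now and then, are a little off and sometimes report something else, mostly with a low value. They report only what shows in the picture. A call takes as long as a camera call.
- manip.look_for(picture, label): "extent" ([left, top, right, bottom] in pixels, round what is visible of it).
The state is a dict: "clock": time; "joints": joint angles; "joint_velocities": joint speeds; "joint_efforts": joint torques, N m; "position": TCP position; "orientation": TCP orientation; "contact_force": force on the tool from outside, world axes, zero at the start; "moment": the same for the moment, N m; "width": finger opening in m; "gripper_force": force on a finger pad.
Only numpy, scipy, OpenCV 4.12 (cv2) and the standard library are available. Lean on these libraries where they do the work, as an engineer would, in place of code of your own. Each camera call takes 0.05 s, during which the arm holds its last target. There are 200 camera calls.

## Working session

There is one attempt and no reset: what is moved stays moved. The work goes in short steps, Python scripts to look and compute and a shell command to move; the robot and the scene stay as the last step left them, time stands still between calls to the robot, and variables do not carry over. Pictures are saved under pics/ and viewed, at most 10 in all, crops included, and the job is handed in when it is done.

```bash
mkdir -p pics
cat > h.py <<'E'
import numpy as np, cv2
from station import manip
def snap(n,f=None):
    p=manip.read_camera(n)
    if f: cv2.imwrite('pics/'+f,cv2.cvtColor(np.asarray(p['pixels']),cv2.COLOR_RGB2BGR))
    return p
def ray(p,u,v):
    K=np.array(p['mtx']);E=np.array(p['extrinsics'])
    d=np.linalg.inv(K)@[u,v,1]; d=np.array([d[0],-d[1],-d[2]])
    R=E[:3,:3]; return -R.T@E[:3,3], R.T@d
def atz(p,u,v,z):
    o,d=ray(p,u,v); return o+d*(z-o[2])/d[2]
def proj(p,X):
    K=np.array(p['mtx']);E=np.array(p['extrinsics'])
    c=E[:3,:3]@np.asarray(X)+E[:3,3]; q=K@[c[0],-c[1],-c[2]]; return q[:2]/q[2]
E
python3 - <<'E'
from h import *
print(manip.state())
for n in ('top','scene'):
    p=snap(n,n+'1.png')
    print(n,{k:v for k,v in p.items() if k!='pixels'})
    for l in ('red_grip','red_tester','red_clip'):
        print(l,[(np.round(d['extent'],0).tolist(),round(d['confidence'],2)) for d in manip.look_for(p,l)])
E
```

```text
{'clock': 0.0, 'joints': array([ 5.70495930e+01,  1.04008080e+01,  9.21310194e+01, -7.15028225e-04,
        7.75665868e+01, -1.18191421e+01]), 'joint_velocities': array([ 0.01360311,  0.08749889,  0.01616419, -0.01051272, -0.03129362,
        0.0610304 ]), 'joint_efforts': array([ 8.36137897e-04, -4.44853091e+01, -3.51345563e+01, -1.67261069e-04,
        8.90046969e-03, -1.83922744e-06]), 'position': array([0.2069627 , 0.53587082, 0.22400018]), 'orientation': array([-1.79903529e+02, -1.94743044e-02,  1.58868873e+02]), 'contact_force': array([-0.50756742,  0.06641101, -0.21872906]), 'moment': array([-0.05744712, -0.04645241,  0.02207206]), 'gripper_force': 0.0, 'width': 0.0855924522794211}
top {'mtx': array([[442.57258886,   0.        , 319.4856634 ],
       [  0.        , 442.57258886, 240.92640982],
       [  0.        ,   0.        ,   1.        ]]), 'extrinsics': array([[ 0.00932664, -0.99980002, -0.01768983,  0.01522797],
       [ 0.99808535,  0.008226  ,  0.0613022 , -0.6287454 ],
       [-0.06114443, -0.01822771,  0.99796248, -0.71505192],
       [ 0.        ,  0.        ,  0.        ,  1.        ]]), 'shot': 1}
red_grip [([395.0, 208.0, 450.0, 260.0], 0.72)]
red_tester [([375.0, 130.0, 470.0, 342.0], 0.74)]
red_clip []
scene {'mtx': array([[604.48262188,   0.        , 326.22878086],
       [  0.        , 604.48262188, 245.17680039],
       [  0.        ,   0.        ,   1.        ]]), 'extrinsics': array([[-0.16702985,  0.98589413, -0.0106676 ,  0.09505328],
       [-0.57308639, -0.08827658,  0.81472648,  0.29456015],
       [ 0.80229235,  0.14219709,  0.57974733, -1.38489916],
       [ 0.        ,  0.        ,  0.        ,  1.        ]]), 'shot': 2}
red_grip [([198.0, 221.0, 252.0, 285.0], 0.68)]
red_tester [([120.0, 214.0, 294.0, 375.0], 0.96)]
red_clip [([264.0, 236.0, 276.0, 256.0], 0.57)]
```

View pics/top1.png

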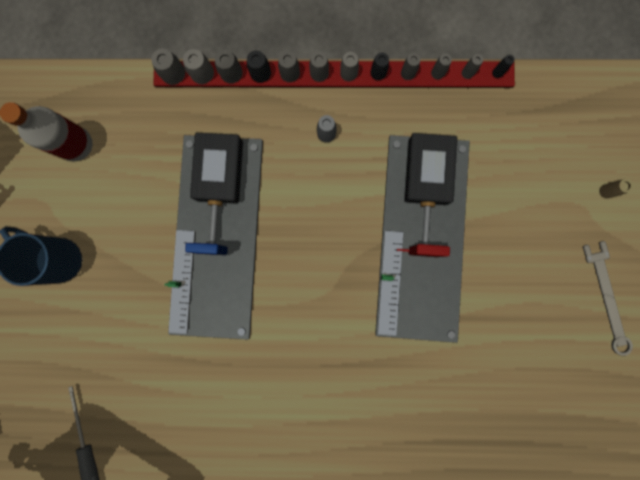

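View pics/scene1.png

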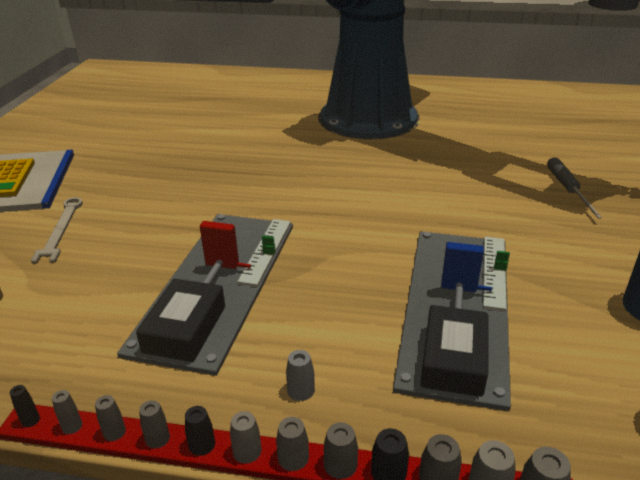

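The top view shows the red handle at about (433,250), its pointer at (402,249) and its clip at (388,277). The housing is at (432,168), and the base plate corners are at (389,136), (469,141), (458,342) and (377,335).

```bash
cat >> h.py <<'E'
def T(q,L):  # q=x,y,yaw(deg) of tester origin; L local
    a=np.radians(q[2]);c,s=np.cos(a),np.sin(a);L=np.asarray(L,float)
    return np.array([q[0]+c*L[0]-s*L[1],q[1]+s*L[0]+c*L[1],L[2]])
def mask(p,col):
    h=cv2.cvtColor(np.asarray(p['pixels']),cv2.COLOR_RGB2HSV)
    if col=='r': return (((h[...,0]<8)|(h[...,0]>172))&(h[...,1]>150)&(h[...,2]>60)).astype(np.uint8)
    return ((h[...,0]>45)&(h[...,0]<80)&(h[...,1]>110)&(h[...,2]>30)).astype(np.uint8)
E
python3 - <<'E'
from h import *
from scipy.optimize import least_squares
p=snap('top'); s=snap('scene')
L=[(.115,.068,.01),(.115,-.068,.01),(-.225,-.068,.01),(-.225,.068,.01)]
px=np.array([(389,136),(469,141),(458,342),(377,335)])
ps=np.array([(218,364),(123,355),(218,215),(293,221)]) # scene: order guess below
# scene camera looks back at robot: far housing end is near camera; +y is to image right
f=lambda q:np.concatenate([np.array([proj(p,T(q,l)) for l in L])-px,np.array([proj(s,T(q,l)) for l in L])-ps]).ravel()
r=least_squares(f,[.6,-.15,0],x_scale=[.1,.1,10],loss='soft_l1'); q=r.x
print(q,np.round(r.fun.reshape(-1,2),1).tolist())
print('grip',T(q,(-.08,0,.07)))
for n,c in (('top',p),('scene',s)):
    im=cv2.cvtColor(np.asarray(c['pixels']),cv2.COLOR_RGB2BGR).copy()
    for col,m in (('r',mask(c,'r')),('g',mask(c,'g'))):
        k,_,st,ce=cv2.connectedComponentsWithStats(m)
        print(n,col,[(st[i].tolist(),np.round(ce[i],1).tolist()) for i in range(1,k) if st[i,4]>12 and st[i,0]<520])
    for z in (.018,.09):
        for dx in(-.008,.008):
            for y in (-.025,.025): print(n,z,dx,y,np.round(proj(c,T(q,(-.08+dx,y,z))),1))
E
```

```text
[ 0.69104208 -0.15479201 -3.46618756] [[-1.1, -0.6], [-0.7, -0.5], [0.0, 1.1], [-1.5, 2.0], [0.1, 5.9], [-5.5, -2.5], [-1.5, -2.6], [-0.2, 0.6]]
grip [ 0.61118843 -0.14995525  0.07      ]
top r [([176, 61, 339, 26, 4422], [374.5, 76.9]), ([154, 72, 15, 15, 121], [158.8, 80.9]), ([416, 244, 34, 12, 340], [432.0, 249.9])]
top g [([382, 276, 11, 4, 37], [387.1, 277.3]), ([168, 282, 12, 4, 38], [173.6, 283.7])]
top 0.018 -0.008 -0.025 [437.5 258.2]
top 0.018 -0.008 0.025 [407.2 256.1]
top 0.018 0.008 -0.025 [438.1 248.6]
top 0.018 0.008 0.025 [407.8 246.5]
top 0.09 -0.008 -0.025 [449.6 257.1]
top 0.09 -0.008 0.025 [415.9 254.8]
top 0.09 0.008 -0.025 [450.1 246.4]
top 0.09 0.008 0.025 [416.5 244.1]
scene r [([200, 221, 51, 47, 881], [219.8, 240.1]), ([0, 405, 337, 75, 7088], [161.2, 444.1]), ([339, 449, 34, 31, 496], [361.6, 466.2]), ([405, 456, 16, 24, 282], [412.7, 468.0]), ([458, 464, 14, 16, 168], [464.2, 471.4]), ([514, 471, 8, 9, 57], [517.2, 474.9])]
scene g [([0, 182, 14, 7, 77], [6.0, 185.3]), ([262, 236, 12, 18, 183], [267.7, 244.5]), ([495, 251, 14, 19, 198], [501.4, 260.0])]
scene 0.018 -0.008 -0.025 [209.1 258.5]
scene 0.018 -0.008 0.025 [240.3 262.7]
scene 0.018 0.008 -0.025 [205.  264.7]
scene 0.018 0.008 0.025 [236.7 269.1]
scene 0.09 -0.008 -0.025 [203.  218.6]
scene 0.09 -0.008 0.025 [235.6 222.6]
scene 0.09 0.008 -0.025 [198.6 224.6]
scene 0.09 0.008 0.025 [231.7 228.7]
```

The plate fit reproduces the handle pixels in the top view to about 1 px, so I'll turn the tool square to the tester. The script then computes the clip position.

```bash
python3 -m crank '0 0 0 3.3 0.3;0 0 0 6.6 0.3;0 0 0 6.6 0.3;0 0 0 6.6 0.3;0 0 0 6.6 0.3;0 0 0 6.6 0.3;0 0 0 6.6 0.3;0 0 0 6.6 0.3;0 0 0 6.6 0.3;0 0 0 6.6 0.3;0 0 0 6.3 0.3;0 0 0 3.3 0.3' 50
python3 - <<'E'
from h import *
p=snap('top'); s=snap('scene')
q=[0.69104208,-0.15479201,-3.46618756]
a=np.radians(q[2]);R=np.array([[np.cos(a),np.sin(a)],[-np.sin(a),np.cos(a)]])
print('clip top->local',R@(atz(p,387.1,277.3,.046)[:2]-q[:2]), 'handle top->local',R@(atz(p,432.6,250,.09)[:2]-q[:2]))
print('scene clip local',R@(atz(s,267.7,244.5,.031)[:2]-q[:2]))
st=manip.state();print(st['position'],st['orientation'],st['clock'])
E
```

```text
clock: 1.5
position: [0.2073, 0.5364, 0.2249]
orientation: [180.0, -0.0, 86.2]
contact_force: [0.8, 0.9, 0.2]
width: 0.0556
gripper_force: 0.0
clip top->local [-0.12487391  0.05975457] handle top->local [-0.07912767  0.0006543 ]
scene clip local [-0.12460218  0.05729599]
[0.20729093 0.53636404 0.22492817] [ 1.79995933e+02 -3.08413713e-03  8.65433899e+01] 1.6
```

```bash
python3 -m crank '-1 0.7 0 0 0.3;-2 1.35 0 0 0.3;-3 2 0 0 0.3;-3.3 2.2 0 0 0.3;-3.3 2.2 0 0 0.3;-3.3 2.2 0 0 0.3;-3.3 2.2 0 0 0.3;-3.3 2.2 0 0 0.3;-3.3 2.2 0 0 0.3;-3.3 2.2 0 0 0.3;-3.3 2.2 0 0 0.3;-3.3 2.2 0 0 0.3;-3.3 2.2 0 0 0.3;-3.3 2.2 0 0 0.3;-3.3 2.2 0 0 0.3;-3.3 2.2 0 0 0.3;-3.3 2.2 0 0 0.3;-3.3 2.2 0 0 0.3;-3.3 2.2 0 0 0.3;-3 2 0 0 0.3'
```

```text
clock: 3.27
position: [0.5823, -0.1083, 0.2249]
orientation: [180.0, 0.0, 86.6]
contact_force: [0.6, 0.5, 0.9]
width: 0.0554
gripper_force: 0.0
```

```bash
python3 -m crank '-1.3 1 0 0 0.3;-1.3 1 1 0 0.3;-1 0.8 2 0 0.3;-0.4 0.35 2 0 0.3;0 0 1.5 0 0.3;0 0 0 0 0.3'
python3 - <<'E'
from h import *
w=snap('wrist','w1.png'); st=manip.state(); print(st['position'],st['orientation'])
print(w['mtx'],w['extrinsics'])
for l in ('red_grip','red_clip'): print(l,[(np.round(d['extent'],0).tolist(),round(d['confidence'],2)) for d in manip.look_for(w,l)])
for col in 'rg':
    k,_,s,ce=cv2.connectedComponentsWithStats(mask(w,col)); print(col,[(s[i].tolist(),np.round(ce[i],1).tolist()) for i in range(1,k) if s[i,4]>60])
def pf(X):
    E=np.array(w['extrinsics']);K=np.array(w['mtx']);c=E[:3,:3]@X+E[:3,3];c=np.array([c[0],-c[1],-c[2]])
    r=np.hypot(c[0],c[1]);th=np.arctan2(r,c[2]);return np.round(K[:2,2]+K[0,0]*th*c[:2]/r,1)
q=[0.69104208,-0.15479201,-3.46618756]
for dx in(-.008,.008):
    for y in(-.025,.025): print(dx,y,pf(T(q,(-.08+dx,y,.09))))
for dx in(-.005,.005):
    for y in(.049,.067): print('clip',dx,y,pf(T(q,(-.125+dx,y,.046))))
E
```

```text
clock: 3.77
position: [0.6083, -0.1472, 0.1557]
orientation: [-179.6, -0.1, 86.6]
contact_force: [0.4, 0.2, -0.4]
width: 0.0555
gripper_force: 0.0
[ 0.60919459 -0.14718521  0.15780168] [-1.79746424e+02 -8.42549687e-02  8.66121819e+01]
[[371.64829954   0.         318.85210184]
 [  0.         371.64829954 243.33178357]
 [  0.           0.           1.        ]] [[ 0.9982641  -0.05837896 -0.00779053 -0.61305093]
 [ 0.0537471   0.9570704  -0.28482891  0.12524295]
 [ 0.02408411  0.28391575  0.95854671 -0.28595618]
 [ 0.          0.          0.          1.        ]]
red_grip [([315.0, 179.0, 420.0, 302.0], 0.92)]
red_clip [([258.0, 148.0, 275.0, 176.0], 0.6)]
r [([575, 0, 63, 353, 7623], [609.4, 182.5]), ([315, 178, 26, 121, 2413], [327.0, 248.8])]
g [([258, 150, 15, 26, 347], [264.5, 161.9])]
-0.008 -0.025 [314.3 298.3]
-0.008 0.025 [314.1 221.5]
0.008 -0.025 [339.4 298.4]
0.008 0.025 [341.  221.7]
clip -0.005 0.049 [255.8 174.2]
clip -0.005 0.067 [255.2 148.8]
clip 0.005 0.049 [269.8 174. ]
clip 0.005 0.067 [269.3 148.5]
```

View pics/w1.png

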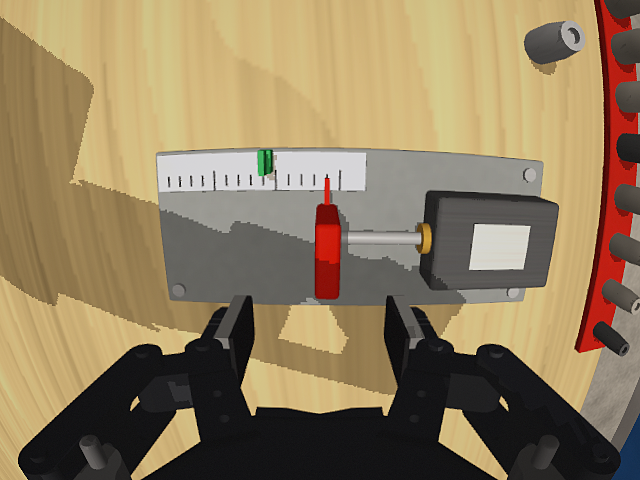

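The wrist view matches the prediction: the handle top spans columns 315 to 341 and the clip is at about (265,162). I'll descend and grip.

```bash
python3 -m crank '-0.2 0.2 1 0 0.3;-0.1 0 2 0 0.3;0 0 2 0 0.3;0 0 2 0 0.3;0 0 1.2 0 0.3;0 0 0.6 0 0.3;0 0 0 0 0.3;0 0 0 0 0.3' && python3 -m crank '0 0 0 0 -0.2;0 0 0 0 -0.4;0 0 0 0 -0.6;0 0 0 0 -1;0 0 0 0 -1;0 0 0 0 -1;0 0 0 0 -1;0 0 0 0 -1' 60
```

```text
clock: 4.58
position: [0.6135, -0.1504, 0.0726]
orientation: [179.9, 0.0, 86.6]
contact_force: [0.5, 0.3, 0.8]
width: 0.0553
gripper_force: 0.0
clock: 5.25
position: [0.6129, -0.1504, 0.0733]
orientation: [180.0, 0.0, 86.6]
contact_force: [-4.2, 0.9, 6.6]
width: 0.0144
gripper_force: 59.2
```

Run:
```python
from h import *
w=snap('wrist'); st=manip.state(); print(st['position'],st['orientation'],st['contact_force'],st['width'],st['gripper_force'])
for col in 'rg':
    k,_,s,ce=cv2.connectedComponentsWithStats(mask(w,col)); print(col,[(s[i].tolist(),np.round(ce[i],1).tolist()) for i in range(1,k) if s[i,4]>30])
```

```text
[ 0.61287581 -0.15037934  0.07326763] [1.79999291e+02 2.62884439e-02 8.65621613e+01] [-4.98478971  0.16414047  7.3702705 ] 0.014220753137311123 59.183478355407715
r [([299, 189, 41, 183, 5387], [318.8, 294.6]), ([611, 293, 29, 98, 1228], [629.1, 354.7])]
g [([219, 150, 25, 39, 844], [231.1, 167.8])]
```

Gripped. I'll draw the handle 42 mm, a little short of the clip, and look.

```bash
python3 -m crank '0 -0.1 0 0 -1;0 -0.2 0 0 -1;0 -0.3 0 0 -1;0 -0.4 0 0 -1;0 -0.4 0 0 -1;0 -0.4 0 0 -1;0 -0.4 0 0 -1;0 -0.4 0 0 -1;0 -0.4 0 0 -1;0 -0.4 0 0 -1;0 -0.3 0 0 -1;0 -0.2 0 0 -1;0 -0.2 0 0 -1;0 -0.1 0 0 -1;0 0 0 0 -1;0 0 0 0 -1'
python3 - <<'E'
from h import *
w=snap('wrist'); st=manip.state(); print(st['position'],st['orientation'],st['contact_force'],st['width'],st['gripper_force'])
for col in 'rg':
    k,_,s,ce=cv2.connectedComponentsWithStats(mask(w,col)); print(col,[(s[i].tolist(),np.round(ce[i],1).tolist()) for i in range(1,k) if s[i,4]>30])
im=cv2.cvtColor(np.asarray(w['pixels']),cv2.COLOR_RGB2BGR)[110:260,230:400]
cv2.imwrite('pics/w2.png',cv2.resize(im,None,fx=4,fy=4,interpolation=cv2.INTER_NEAREST))
def pf(X):
    E=np.array(w['extrinsics']);K=np.array(w['mtx']);c=E[:3,:3]@X+E[:3,3];c=np.array([c[0],-c[1],-c[2]])
    r=np.hypot(c[0],c[1]);th=np.arctan2(r,c[2]);return np.round(K[:2,2]+K[0,0]*th*c[:2]/r,1)
q=[0.69104208,-0.15479201,-3.46618756]
print('clip pred, near-y top edge',pf(T(q,(-.130,.049,.046))),pf(T(q,(-.12,.049,.046))),'far',pf(T(q,(-.130,.067,.046))),pf(T(q,(-.12,.067,.046))),'bottom far',pf(T(q,(-.130,.067,.016))),pf(T(q,(-.12,.067,.016))))
E
```

```text
clock: 6.63
position: [0.5734, -0.1477, 0.0733]
orientation: [179.7, 0.0, 86.6]
contact_force: [8.4, 2.1, 1.9]
width: 0.0141
gripper_force: 58.8
[ 0.57338416 -0.14777193  0.07328435] [1.79666426e+02 3.24896822e-02 8.65552256e+01] [7.13204086 1.67921364 2.620362  ] 0.01413536989279987 58.804872035980225
r [([300, 189, 40, 183, 5417], [319.1, 294.6]), ([634, 363, 6, 20, 71], [637.4, 373.9])]
g [([296, 149, 19, 40, 687], [305.0, 167.1])]
clip pred, near-y top edge [296.5 185.6] [317.5 185.5] far [296.2 148. ] [317.5 147.9] bottom far [299.2 146.1] [317.4 146. ]
```

View pics/w2.png

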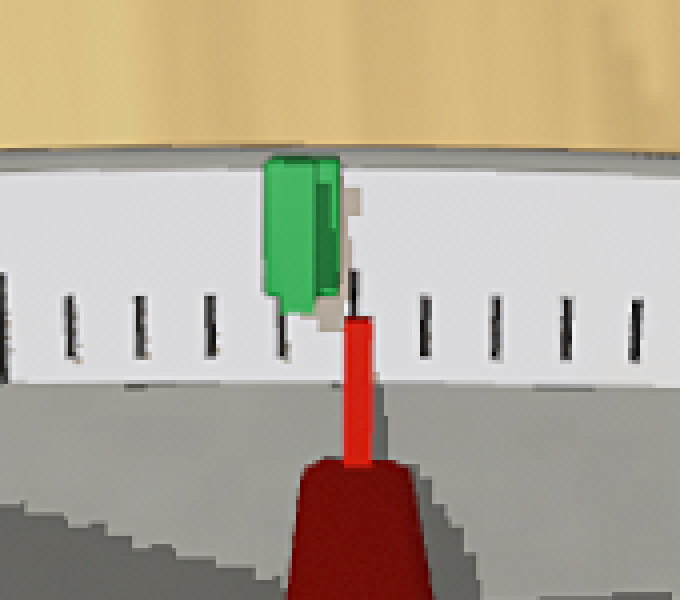

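The handle is out about 39.5 mm. The pointer is at column 319.5 and the clip is centred near 305.6, so about 6 to 7 mm remain.

```bash
python3 -m crank '0 -0.2 0 0 -1;0 -0.2 0 0 -1;0 -0.2 0 0 -1;0 0 0 0 -1;0 0 0 0 -1'
python3 - <<'E'
from h import *
w=snap('wrist'); st=manip.state(); print(st['position'],st['orientation'],st['contact_force'],st['width'],st['gripper_force'])
for col in 'rg':
    k,_,s,ce=cv2.connectedComponentsWithStats(mask(w,col)); print(col,[(s[i].tolist(),np.round(ce[i],1).tolist()) for i in range(1,k) if s[i,4]>30])
im=cv2.cvtColor(np.asarray(w['pixels']),cv2.COLOR_RGB2BGR)[130:230,270:370]
cv2.imwrite('pics/w3.png',cv2.resize(im,None,fx=6,fy=6,interpolation=cv2.INTER_NEAREST))
def pf(X):
    E=np.array(w['extrinsics']);K=np.array(w['mtx']);c=E[:3,:3]@X+E[:3,3];c=np.array([c[0],-c[1],-c[2]])
    r=np.hypot(c[0],c[1]);th=np.arctan2(r,c[2]);return np.round(K[:2,2]+K[0,0]*th*c[:2]/r,1)
q=[0.69104208,-0.15479201,-3.46618756]
for z in(.016,.046): print([pf(T(q,(-.125+d,.058,z))) for d in(-.005,0,.005)])
E
```

```text
clock: 7.1
position: [0.5675, -0.1474, 0.0733]
orientation: [179.6, 0.0, 86.6]
contact_force: [8.8, 1.5, 2.7]
width: 0.0139
gripper_force: 58.9
[ 0.5675982  -0.14737845  0.07332361] [1.79640284e+02 3.04815902e-02 8.65519643e+01] [8.52618184 2.37604001 1.88238816] 0.014291498538957292 58.881441950798035
r [([300, 189, 40, 183, 5412], [319.1, 294.6])]
g [([308, 149, 18, 39, 644], [316.4, 167.3])]
[array([309.9, 162.2]), array([318.9, 162.2]), array([327.9, 162.3])]
[array([308.7, 166.9]), array([319.2, 166.9]), array([329.8, 166.9])]
```

View pics/w3.png

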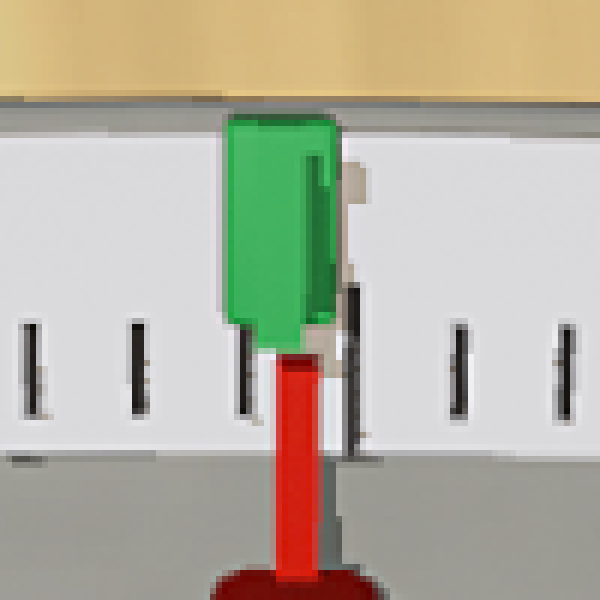

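The pointer is at column 319.5 and the clip centre at about 316.8, so 1.3 mm remain. I'll nudge 1.2 mm, check, and begin the hold.

```bash
python3 -m crank '0 -0.06 0 0 -1;0 -0.06 0 0 -1;0 0 0 0 -1;0 0 0 0 -1;0 0 0 0 -1;0 0 0 0 -1'
python3 - <<'E'
from h import *
w=snap('wrist'); st=manip.state(); print(st['position'],st['contact_force'])
m=mask(w,'g'); k,_,s,ce=cv2.connectedComponentsWithStats(m); print([(s[i].tolist(),np.round(ce[i],1).tolist()) for i in range(1,k) if s[i,4]>30])
a=np.asarray(w['pixels'])
for r in (160,170,180,195,205): print(r,a[r,300:338].tolist() if r in(165,) else [''.join('g' if p[1]>p[0]+25 and p[1]>p[2]+25 else 'R' if p[0]>p[1]+60 and p[0]>p[2]+90 else '.' for p in a[r,300:338].astype(int))])
E
```

```text
clock: 7.65
position: [0.5665, -0.1473, 0.0733]
orientation: [179.6, 0.0, 86.6]
contact_force: [8.8, 2.5, 1.5]
width: 0.0141
gripper_force: 58.9
[ 0.56648268 -0.14727608  0.07330776] [9.25748602 2.90204322 1.17179432]
[([310, 149, 18, 39, 641], [318.4, 167.3])]
160 ['.........ggggggggggggggggggg..........']
170 ['.........ggggggggggggggggggg..........']
180 ['.........ggggggggggggggggggg..........']
195 ['................RRRRRRR...............']
205 ['................RRRRRRR...............']
```

The pointer is centred within about 0.5 mm of the clip, so I'll hold for 2.5 s.

```bash
python3 -m crank '0 -0.03 0 0 -1;0 0 0 0 -1;0 0 0 0 -1;0 0 0 0 -1;0 0 0 0 -1;0 0 0 0 -1;0 0 0 0 -1;0 0 0 0 -1;0 0 0 0 -1;0 0 0 0 -1;0 0 0 0 -1;0 0 0 0 -1;0 0 0 0 -1;0 0 0 0 -1;0 0 0 0 -1' && python3 -m crank '0 0 0 0 -1;0 0 0 0 -1;0 0 0 0 -1;0 0 0 0 -1;0 0 0 0 -1;0 0 0 0 -1;0 0 0 0 -1;0 0 0 0 -1;0 0 0 0 -1;0 0 0 0 -1;0 0 0 0 -1;0 0 0 0 -1;0 0 0 0 -1;0 0 0 0 -1;0 0 0 0 -1;0 0 0 0 -1;0 0 0 0 -1;0 0 0 0 -1'
```

```text
clock: 8.95
position: [0.5662, -0.1473, 0.0733]
orientation: [179.6, 0.0, 86.6]
contact_force: [9.3, 2.8, 1.2]
width: 0.0141
gripper_force: 58.9
clock: 10.45
position: [0.5662, -0.1473, 0.0733]
orientation: [179.6, 0.0, 86.6]
contact_force: [9.9, 2.6, 2.6]
width: 0.0145
gripper_force: 58.9
```

Held. Now I'll guide it back gently.

```bash
python3 -m crank '0 0.1 0 0 -1;0 0.2 0 0 -1;0 0.3 0 0 -1;0 0.3 0 0 -1;0 0.3 0 0 -1;0 0.3 0 0 -1;0 0.3 0 0 -1;0 0.3 0 0 -1;0 0.3 0 0 -1;0 0.3 0 0 -1;0 0.3 0 0 -1;0 0.3 0 0 -1;0 0.3 0 0 -1;0 0.3 0 0 -1;0 0.2 0 0 -1;0 0.2 0 0 -1;0 0.1 0 0 -1;0 0.1 0 0 -1;0 0 0 0 -1;0 0 0 0 -1'
```

```text
clock: 12.12
position: [0.6099, -0.1502, 0.0733]
orientation: [179.8, 0.0, 86.6]
contact_force: [3.8, 1.6, 5.0]
width: 0.0139
gripper_force: 59.4
```

```bash
python3 -m crank '0 0.1 0 0 -1;0 0.1 0 0 -1;0 0.1 0 0 -1;0 0.05 0 0 -1;0 0 0 0 -1;0 0 0 0 -1'
```

```text
clock: 12.62
position: [0.6128, -0.1504, 0.0733]
orientation: [179.9, 0.0, 86.6]
contact_force: [1.7, 1.5, 6.4]
width: 0.0141
gripper_force: 59.7
```

```bash
python3 -m crank '0 0.05 0 0 -1;0 0.05 0 0 -1;0 0.05 0 0 -1;0 0 0 0 -1;0 0 0 0 -1;0 0 0 0 -1'
```

```text
clock: 13.12
position: [0.6128, -0.1504, 0.0732]
orientation: [-179.9, 0.0, 86.6]
contact_force: [-3.7, 1.3, 11.4]
width: 0.0143
gripper_force: 60.2
```

The position is stuck while the force reverses, so the handle is on its stop. I'll release, rise and check.

```bash
python3 -m crank '0 0 0 0 -0.5;0 0 0 0 -0.3;0 0 0 0 0;0 0 0 0 0.3;0 0 0 0 0.3;0 0 0 0 0.3;0 0 0 0 0.3;0 0 0 0 0.3;0 0 -0.5 0 0.3;0 0 -1.5 0 0.3;0 0 -2 0 0.3;0 0 -2 0 0.3;0 0 -2 0 0.3;0 0 -2 0 0.3;0 0 -1.5 0 0.3;0 0 -0.5 0 0.3;0 0 0 0 0.3;0 0 0 0 0.3'
python3 - <<'E'
from h import *
st=manip.state(); print(st['position'],st['contact_force'])
p=snap('scene','s2.png')
k,_,s,ce=cv2.connectedComponentsWithStats(mask(p,'r')); print([(s[i].tolist(),np.round(ce[i],1).tolist()) for i in range(1,k) if s[i,4]>50 and s[i,1]<350])
E
```

```text
clock: 14.62
position: [0.6132, -0.1501, 0.1915]
orientation: [-180.0, -0.0, 86.6]
contact_force: [-0.6, 1.1, -0.2]
width: 0.0553
gripper_force: 0.0
[ 0.61318937 -0.15009193  0.19152566] [-0.63700454  1.12198773 -0.16099384]
[([200, 221, 51, 48, 1470], [219.9, 243.7])]
```

View pics/s2.png

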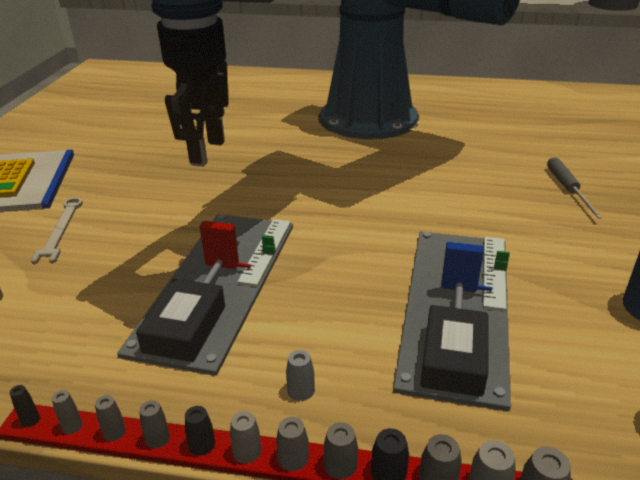

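The red handle is back at its starting pixels (200 to 251, 221), the gripper is clear above it, and the blue tester is untouched.

```bash
python3 -c "from station import manip; print(manip.close_job())"
```

```text
the job is handed in; nothing more can be done
None
```

I drew the red handle level with its clip (to about 0.5 mm by the wrist camera), held it there about 2.8 s, guided it back onto its stop and let go; the blue tester was not touched, and the job is handed in at about 15 s of the 35 s limit.

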